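Scan the slide mailer's barcode

TASK

Book in the slide mailer on the sloping stand: swing the stand's hold-down lever fully up so that its plate no longer covers the barcode label, then pick up the scanner from its tray and hold it still for two seconds with its window pointing squarely at the middle of the label from about 8 cm away. Do not touch the stand with the scanner. Then lay the scanner flat in its tray again without dropping it, leave the lever up and leave the other things on the bench where they are.

Things in the scene. Friction and masses are not known exactly. Their poses are not given: they have to be found in the camera images.
- stand: Fixed white stand, base 150 (x) by 160 (y) by 12 mm, 120 mm tall; its slope, 90 mm wide, faces its own -x side and 45 degrees up, top edge at x = 50 mm. A grey slide mailer with the barcode label lies fixed on the slope. A block on its +y side (y 64 to 82 mm, 95 mm tall) carries the lever's pivot. Origin: centre of the underside.
- label (a point): Centre of the printed surface of the white barcode label (54 mm along y by 34 mm up the slope) on the mailer, 74 mm above the table. z: outward normal of the label (45 degrees up, towards the stand's -x side); y: sideways (the stand's y); x: up the slope.
- lever (a joint): Angle of the hold-down lever: 0 = lying level across the label, 1.57 = upright, fully up (end stop). Stiff hinge, it stays where it is left. It starts lowered (up to 0.15).
- lever_pivot (a point): On the lever's hinge line, on the stand's +y side, 84 mm above the table. The hinge line runs along the stand's x.
- lever_tab (a point): Middle of the black grip tab at the lever's free end: 10 mm thick (along the hinge line), 22 mm wide (along the lever), 36 mm tall (14 above, 22 below this point). Lever down: 135 mm from the pivot towards the stand's -y side, 20 mm above it, clear of the slope. It swings with the lever. Lever bar 8 mm wide; its 36 mm wide cover plate spans 32 to 88 mm from the pivot.
- scanner: Handheld scanner, about 0.16 kg, along its x: white handle 130 mm long (x -65 to 65), 36 wide, 34 high, with a black head at its +x end (44 wide, x 54 to 106, z 4 to 56 mm) that looks forward and 45 degrees down. Origin: centre of the handle's underside; z up. Balance point about x = 20 mm.
- scanner_eye (a point): Centre of the scanner's glass window, at x = 94.5, z = 15.5 mm from the scanner's origin. Its x axis is the viewing direction (the scanner's +x tipped 45 degrees down towards its -z); y is the scanner's y.
- tray: Fixed shallow grey tray in which the scanner lies, 240 (x) by 150 (y) mm outside, walls 4 mm thick and 14 mm high, floor 4 mm thick. Origin: centre of the underside.
- bottle: Bystander: amber bottle, 60 mm across, 130 mm tall; origin at its foot.
- jar: Bystander: closed clear jar, 64 mm across, 75 mm tall; origin at its foot.
- slide_box: Bystander: grey box 90 x 34 x 28 mm; origin at the centre of its underside.
- dish: Bystander: flat clear dish 88 mm across, 14 mm tall; origin at the centre of its underside.
- mouse: Bystander: computer mouse 95 x 55 x 29 mm; origin at the centre of its underside.
- spare_mailer: Bystander: flat grey slide mailer without label, 96 x 82 x 10 mm, lying on the table; origin at the centre of its underside.
- beaker: Bystander: glass beaker 68 mm across, 80 mm tall; origin at its foot.
There are look-alikes about, which are no part of the job. What is shaped like the scanner but green or yellow is not meant.

How it is judged:
By the outcome, as a careful person would: the job done as asked, in the order asked, and still so for the second after the job is handed in, with the robot touching nothing.
It also fails if it takes over 72 s, if anything falls off the work surface, if the arm or the gripper's body presses on something with over 40 N, if the wrist force passes 120 N, or if a joint passes its speed limit or range.

ROBOT

A 6-joint arm with a two-finger parallel gripper is mounted at the origin on the work surface. World frame = base frame: x ahead of the robot, y to its left, z up, the work surface at z = 0. Lengths are in m, angles in rad, forces in N, time in s.
With the tool pointing down it reaches from about 0.25 to 0.725 m from the base axis. Payload 4 kg.
Tool frame: the origin (TCP) lies on the centre line of the jaws, within the pads' length; the fingertips stand 8 mm ahead of it and the grasp point (between the pads) lies 11 mm behind it; z points along the fingers, y is the line along which they close (so a half turn about z gives the same grasp; the last joint's range is limited). The gripper opens to 85 mm and grips with 20 to 120 N. Pads are 22 mm wide; open, the fingers measure 114 mm over their backs; the gripper's body (76 mm by 85 mm) begins 54 mm behind the grasp point. The pads swing forward as they close: fully open they stand 13 mm farther back than shut.
Start: joints at [-1.128, 0.241, 0.005, 1.335, 0, 1.571], TCP at [0.214, -0.452, 0.239] pointing down, gripper open.
Joint ranges: [-2.72, 2.72], [-1.05, 1.87], [-1.09, 1.28], [-1.99, 2.15], [-1.42, 1.44], [-3.14, 3.14]. Speed limits (rad/s): [2.79, 2.79, 3.14, 3.14, 3.14, 3.14].

INTERFACE

Orientations are given as a unit quaternion [x, y, z, w].
In Python, from workcell import r, claw, solver, readout, imaging, spotter gives the robot as it stands. Calls block until the motion is done:
- r.movep(position, orientation): joint-space move of the TCP to a pose.
- r.move_linear(position, ori=None, speed=0.15, guard=None): straight line of the TCP; ori=None keeps the orientation; speed is the mean speed in m/s. With guard (N) it stops when the force on the tool has changed by that much, and returns True; else False.
- r.set_joints(angles): joint-space move.
- claw.move_gripper(opening): opening from 0.0 (shut) to 1.0 (fully open); the grip force is fixed at half the most; returns when the fingers have stopped.
- r.dwell(seconds).
- solver.solve_ik(position, orientation): joint angles nearest the present ones, or None.
- readout.read_state(): the state.
- imaging.read_camera(name): name is "scene" or "top" or "wrist"; returns a dict with "image" (400x640x3 uint8, red, green, blue), "fx", "fy", "cx", "cy" (pixels), "rvec" (rotation vector, rad) and "tvec" (3), from world to camera coordinates, as OpenCV has them; the wrist camera has in their place "T_tool_cam" (4x4, takes a point from camera to tool coordinates, whose origin is the TCP and whose axes are the flange's). Camera axes: x right, y down, z forward; pixel columns grow to the right and rows downward; lengths in m; the calibration is good to about 2 mm. A picture is of the moment at which its call begins: read the wrist's pose just before it. There is no depth.
A pose or a line that the arm cannot do raises r.IKError and nothing moves.
- r.finish_job(): hands the job in; it is judged then, once.
Trained networks look in a picture, given as the dict that the camera call returned (one of the last four; its "shot" number tells which), for a name from the list of things; names that differ only in an ending like _2 or _b are one class to them, and where a whole thing is asked for, a point or a joint stands for the part that bears it (a point fixed in the world has none). Each returns a list of dicts, best first, with "score" (0 to 1); they miss things now and then, are a little off and sometimes report something else, mostly with a low value. They report only what shows in the picture. A call takes as long as a camera call. They do not tell look-alikes from the thing itself.
- spotter.boxes_of(label, picture): "box" ([left, top, width, height] as shares, 0 to 1, of the picture: columns of its width, rows of its height, round what is visible of it).
- spotter.cut_out(label, picture): "region" (400x640 bool, what is visible of it) and "box" ([left, top, width, height] as shares, 0 to 1, of the picture: columns of its width, rows of its height, round what is visible of it).
The state is a dict: "clock": time; "joint_pos": joint angles; "joint_vel": joint speeds; "joint_torque": joint torques, N m; "tool_pos": TCP position; "ee_rot": TCP orientation; "force": force on the tool from outside, world axes, zero at the start; "moment": the same for the moment, N m; "finger_gap": opening from 0.0 (shut) to 1.0 (fully open); "gripper_force": force on a finger pad.
Only numpy, scipy, OpenCV 4.12 (cv2) and the standard library are available. Lean on these libraries where they do the work, as an engineer would, in place of code of your own. Each camera call takes 0.05 s, during which the arm holds its last target. There are 200 camera calls.

## Working session

There is one attempt and no reset: what is moved stays moved. The work goes in short steps, each a Python script; the robot and the scene stay as the last script left them, time stands still between calls to the robot, and variables do not carry over. Pictures are saved under pics/ and viewed, at most 10 in all, crops included, and the job is handed in when it is done.

```bash
ls; mkdir -p pics; python3 - <<'E'
from workcell import r, claw, solver, readout, imaging, spotter
import cv2, numpy as np
ims=[]
for n in ("scene","top"):
    p=imaging.read_camera(n); cv2.imwrite(f"pics/{n}0.png",p["image"][:,:,::-1])
    print(n,p["fx"],p["fy"],p["cx"],p["cy"],p["rvec"],p["tvec"])
    for l in ("stand","label","lever","lever_tab","scanner","tray"):
        for d in spotter.boxes_of(l,p)[:4]:
            b=np.array(d["box"])*[640,400,640,400]; print(l,round(d["score"],2),b.round(0))
E
```

```text
pics
scene 443.2173832687087 443.2173832687087 319.3013402896394 201.15679907165907 [ 2.44454483  0.73529757 -0.23423457] [-0.43633263 -0.09954306  1.59118052]
stand 0.97 [270. 262.  67.  76.]
label 0.82 [263. 268.  75.  70.]
lever 0.88 [278. 270.  36.  43.]
lever 0.34 [375. 263.  23.  30.]
lever_tab 0.76 [275. 267.  36.  41.]
lever_tab 0.69 [240. 345.  27.  30.]
lever_tab 0.48 [318. 172.  81.  64.]
scanner 0.92 [336. 193.  47.  25.]
scanner 0.91 [363. 112.  45.  14.]
scanner 0.8 [273. 164.  52.  23.]
scanner 0.73 [265. 267.  78.  71.]
tray 0.95 [318. 176.  81.  60.]
top 514.5798086647792 514.5798086647792 315.30735945842287 197.09904111759388 [ 2.21688115 -2.16075264  0.10107863] [0.05924588 0.47866843 1.50466783]
stand 0.71 [378. 139.  67.  49.]
label 0.96 [378. 138.  65.  55.]
lever 0.94 [384. 157.  59.  13.]
lever_tab 0.73 [335.  84.  19.  30.]
lever_tab 0.64 [388. 158.  54.  17.]
scanner 0.89 [268. 139.  17.  59.]
scanner 0.72 [257. 233.  46.  45.]
scanner 0.64 [187. 268.  45.  51.]
scanner 0.62 [116. 177.  43.  54.]
tray 0.91 [251. 133.  52.  76.]
```

View pics/scene0.png

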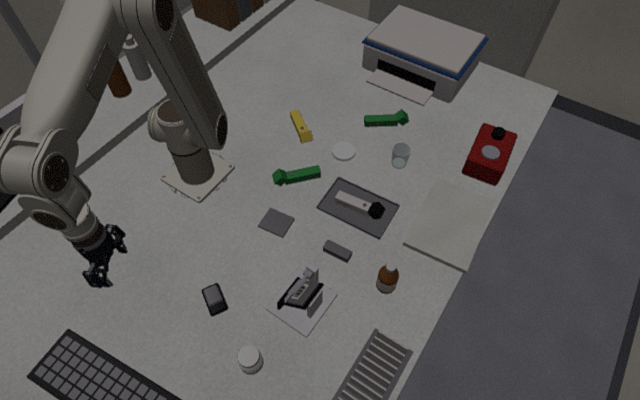

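View pics/top0.png

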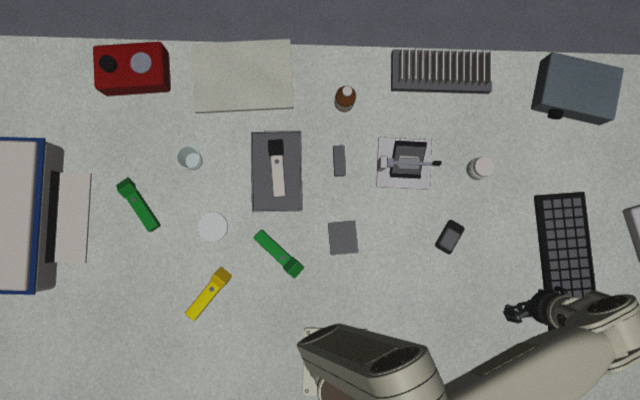

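Top view: white-handled scanner with black head lies in the grey tray (277,168). Look-alikes: green (138,205), green (278,253), yellow (208,293). The stand is at (404,163), with the lever pivot at (382,162) and the black tab at (438,162). I choose the white one in the tray and will check it with a close wrist crop.

```bash
cat > h.py <<'E'
from workcell import r, claw, solver, readout, imaging, spotter
import cv2, numpy as np
from scipy.spatial.transform import Rotation as R
def cam(n):
    s=readout.read_state(); p=imaging.read_camera(n)
    if n=="wrist":
        T=np.eye(4); T[:3,:3]=R.from_quat(s["ee_rot"]).as_matrix(); T[:3,3]=s["tool_pos"]
        W=np.linalg.inv(T@np.array(p["T_tool_cam"]))
    else:
        W=np.eye(4); W[:3,:3]=R.from_rotvec(np.ravel(p["rvec"])).as_matrix(); W[:3,3]=np.ravel(p["tvec"])
    p["W"]=W; p["K"]=np.array([[p["fx"],0,p["cx"]],[0,p["fy"],p["cy"]],[0,0,1]]); return p
def ray(p,uv):
    Rw=p["W"][:3,:3]; c=-Rw.T@p["W"][:3,3]
    d=Rw.T@np.linalg.inv(p["K"])@np.array([uv[0],uv[1],1.]); return c,d/np.linalg.norm(d)
def onplane(p,uv,z):
    c,d=ray(p,uv); return c+d*(z-c[2])/d[2]
def proj(p,X):
    X=np.atleast_2d(X); q=(p["W"][:3,:3]@X.T).T+p["W"][:3,3]; q=q@p["K"].T; return q[:,:2]/q[:,2:]
def tri(obs):
    A=0;b=0
    for p,uv in obs:
        c,d=ray(p,uv); M=np.eye(3)-np.outer(d,d); A=A+M; b=b+M@c
    return np.linalg.solve(A,b)
def save(p,n): cv2.imwrite(f"pics/{n}.png",p["image"][:,:,::-1])
def quat(z,y):
    z=np.array(z,float);z/=np.linalg.norm(z);y=np.array(y,float);y-=z*(y@z);y/=np.linalg.norm(y)
    return R.from_matrix(np.c_[np.cross(y,z),y,z]).as_quat()
E
python3 - <<'E'
from h import *
t=cam("top")
for n,uv,z in [("stand",(404,163),.012),("tray",(276.5,171),.01),("tail",(279,195),.034),("head",(276,147),.05),("pivot",(382,162),.084),("tab",(438,162),.11),("bottle",(346,97),.1),("jar",(481,168),.05),("box",(339,160),.02),("dish",(212,226),0),("mouse",(450,236),.02),("spare",(343,237),.01),("beaker",(190,158),.04)]:
    print(n,onplane(t,uv,z).round(3))
s=readout.read_state(); print(s["clock"],R.from_quat(s["ee_rot"]).as_matrix().round(2)); w=imaging.read_camera("wrist"); print(np.array(w["T_tool_cam"]).round(3),w["fx"])
for l in ("tray","stand"):
  for d in spotter.cut_out(l,t)[:1] if False else spotter.cut_out(l,imaging.read_camera("top"))[:1]:
    print(l,cv2.minAreaRect(np.argwhere(d["region"])[:,::-1].astype(np.float32)))
E
```

```text
stand [ 0.587 -0.192  0.012]
tray [0.553 0.189 0.01 ]
tail [0.479 0.178 0.034]
head [0.618 0.19  0.05 ]
pivot [ 0.577 -0.115  0.084]
tab [ 0.578 -0.269  0.11 ]
bottle [ 0.758 -0.008  0.1  ]
jar [ 0.573 -0.41   0.05 ]
box [0.589 0.004 0.02 ]
dish [0.384 0.376 0.   ]
mouse [ 0.372 -0.329  0.02 ]
spare [ 0.361 -0.014  0.01 ]
beaker [0.58  0.441 0.04 ]
0.75 [[ 0.9   0.43  0.  ]
 [ 0.43 -0.9  -0.  ]
 [ 0.    0.   -1.  ]]
[[ 0.001 -0.951 -0.31   0.079]
 [ 1.     0.     0.001 -0.   ]
 [-0.001 -0.31   0.951 -0.136]
 [ 0.     0.     0.     1.   ]] 279.7591003205467
tray ((276.0, 171.0), (80.0, 50.0), 90.0)
stand ((408.451416015625, 162.97256469726562), (65.11865234375, 50.536869049072266), 2.862405300140381)
```

```bash
python3 - <<'E'
from h import *
D=quat([0,0,-1],[0,1,0])
def go(P):
    for q in (D,quat([0,0,-1],[0,-1,0])):
        try: r.movep(P,q); print("ok",q.round(2)); return
        except r.IKError: print("IK",P)
def show(n,labels):
    p=cam("wrist"); save(p,n)
    for l in labels:
        for d in spotter.boxes_of(l,p)[:3]:
            print(n,l,round(d["score"],2),(np.array(d["box"])*[640,400,640,400]).round(0))
    import pickle; pickle.dump(p,open(f"{n}.pkl","wb"))
go([.5,-.17,.30]); show("w1",("label","lever_tab","lever","stand"))
go([.47,-.23,.27]); show("w2",("label","lever_tab","lever"))
go([.54,.17,.27]); show("w3",("scanner","tray"))
print(readout.read_state()["clock"],readout.read_state()["joint_pos"])
E
```

```text
ok [0. 1. 0. 0.]
w1 label 0.6 [231. 167. 132. 111.]
w1 lever_tab 0.77 [236. 215. 112.  33.]
w1 lever_tab 0.3 [234. 166. 132. 110.]
w1 lever 0.98 [235. 215. 120.  29.]
w1 stand 0.8 [234. 166. 132. 111.]
ok [0. 1. 0. 0.]
w2 label 0.98 [279. 191. 137. 120.]
w2 lever_tab 0.85 [285. 246. 113.  39.]
w2 lever 0.67 [285. 246. 119.  34.]
ok [0. 1. 0. 0.]
w3 scanner 0.79 [327.   0.  62.  41.]
w3 scanner 0.71 [185. 165.  37.  66.]
w3 scanner 0.56 [598.  23.  42. 119.]
w3 tray 0.57 [274.  83. 114. 169.]
w3 tray 0.51 [310. 119.  44. 121.]
5.15 [ 3.02712576e-01  3.64880845e-01  2.56192902e-01  1.46196145e+00
 -1.69829049e-04  3.04892145e-01]
```

```bash
python3 - <<'E'
import cv2,numpy as np
a=cv2.imread("pics/w1.png")[150:290,215:375]; b=cv2.imread("pics/w2.png")[180:320,265:425]; c=cv2.imread("pics/w3.png")[70:265,260:400]
f=lambda x,s:cv2.resize(x,None,fx=s,fy=s,interpolation=cv2.INTER_CUBIC)
cv2.imwrite("pics/m1.png",np.vstack([f(a,4)])); 
B=f(b,2.5);C=f(c,2.5); H=max(B.shape[0],C.shape[0])
pad=lambda x:np.pad(x,((0,H-x.shape[0]),(0,0),(0,0)))
cv2.imwrite("pics/m2.png",np.hstack([pad(B),pad(C)]))
E
```

```text
(no output)
```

View pics/m1.png

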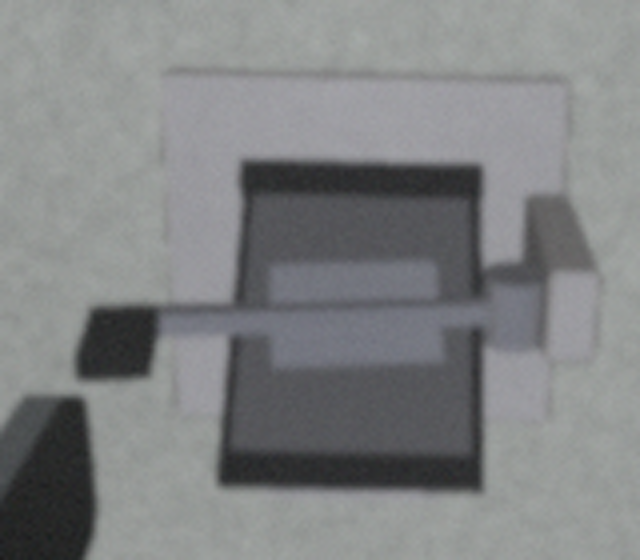

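View pics/m2.png

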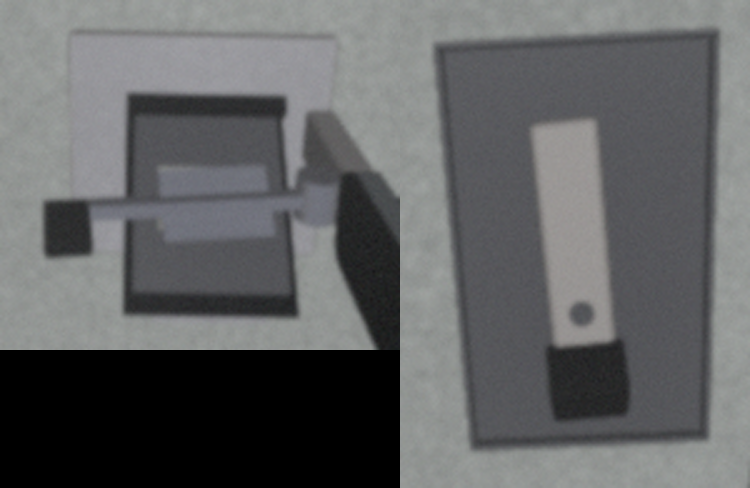

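m1/m2 show the stand facing the robot. The lever's black tab is at w1 pixel ≈(244,236), and the label is partly covered by the plate. The scanner in the tray has a white handle and a black head towards +x, so the choice is right. Next I fit the stand, lever and scanner poses to these corners.

```bash
cat > fit.py <<'E'
from h import *
import pickle
from scipy.optimize import least_squares
w1,w2,w3=[pickle.load(open(f"w{i}.pkl","rb")) for i in (1,2,3)]
A=lambda u,v:(u/4+215,v/4+150); B=lambda u,v:(u/2.5+265,v/2.5+180); C=lambda u,v:((u-400)/2.5+260,v/2.5+70)
def S(q,X): 
    c,s=np.cos(q[2]),np.sin(q[2]); return np.array([q[0]+c*X[0]-s*X[1],q[1]+s*X[0]+c*X[1],X[2]])
def lev(q,dx,dl,dn):
    a=q[5]; return [q[3]+dx,q[4]-dl*np.cos(a)+dn*np.sin(a),.084+dl*np.sin(a)+dn*np.cos(a)]
def model(q):
    b=lambda i,j:[.075*i,.08*j,.012]; k=.017*.7071
    L=lambda j:[q[6]-k,.027*j,.074-k]
    o=[(w1,A(166,72),b(-1,-1)),(w1,A(567,80),b(-1,1)),(w1,A(175,418),b(1,-1)),(w1,A(548,418),b(1,1)),
       (w2,B(70,31),b(-1,-1)),(w2,B(335,38),b(-1,1)),
       (w1,A(545,270),[q[7],.064,.095]),(w1,A(600,268),[q[7],.082,.095]),(w1,A(548,360),[q[8],.064,.095]),(w1,A(595,355),[q[8],.082,.095]),
       (w1,A(78,378),lev(q,.005,.146,.034)),(w1,A(152,376),lev(q,.005,.124,.034)),(w1,A(95,308),lev(q,-.005,.146,-.002)),(w1,A(158,308),lev(q,-.005,.124,-.002)),
       (w2,B(47,256),lev(q,.005,.146,.034)),(w2,B(92,254),lev(q,.005,.124,.034)),(w2,B(43,202),lev(q,-.005,.146,-.002)),(w2,B(90,200),lev(q,-.005,.124,-.002)),
       (w1,A(270,263),L(-1)),(w1,A(437,260),L(1)),(w2,B(158,167),L(-1)),(w2,B(266,165),L(1))]
    return np.array([proj(p,S(q,X))[0]-uv for p,uv,X in o])
f=least_squares(lambda q:model(q).ravel(),[.587,-.192,0,0,.06,.07,-.01,-.01,.01],loss="soft_l1")
q=f.x
if __name__=="__main__":
    print(q.round(4)); print(model(q).round(1).tolist())
    print("pivot",S(q,[q[3],q[4],.084]),"tab",S(q,lev(q,0,.135,.02)),"label",S(q,[q[6],0,.074]))
    def ms(s):
        return np.array([proj(w3,S(s,X))[0]-uv for uv,X in [(C(531,126),[-.065,.018*-1,.038]),(C(597,120),[-.065,.018,.038]),(C(553,347),[.054,-.018,.038]),(C(613,341),[.054,.018,.038]),(C(555,418),[.106,-.022,.060]),(C(628,410),[.106,.022,.060])]])
    g=least_squares(lambda s:ms(s).ravel(),[.55,.185,0]); print("scanner",g.x.round(4),ms(g.x).round(1).tolist())
    def mt(s):
        return np.array([proj(w3,S(s,X))[0]-uv for uv,X in [(C(436,44),[-.12,-.075,.014]),(C(718,30),[-.12,.075,.014]),(C(473,448),[.12,-.075,.014]),(C(707,438),[.12,.075,.014])]])
    g=least_squares(lambda s:mt(s).ravel(),[.55,.185,0]); print("tray",g.x.round(4),mt(g.x).round(1).tolist())
    # lever path feasibility
    x=np.array([np.cos(q[2]),np.sin(q[2]),0]);yv=np.array([-x[1],x[0],0]);Z=np.array([0,0,1])
    for t0 in (0,20,35,50,65,80):
      for sg in (1,-1):
        ok=[];js=[]
        for a in np.linspace(q[5],1.57,7):
            qq=q.copy();qq[5]=a; T=S(qq,lev(qq,0,.135,.02))
            th=np.radians(t0)-(a-q[5]); zt=np.sin(th)*yv-np.cos(th)*Z
            # tool z at lever angle: tilt towards +y by th
            j=solver.solve_ik(T+.011*zt,quat(zt,sg*x)); ok.append(j is not None)
            js.append(None if j is None else np.round(j,2))
        print(t0,sg,ok,js[0],js[-1])
E
python3 fit.py
```

```text
[ 0.5884 -0.1913 -0.0176 -0.0108  0.0608  0.1116 -0.0047 -0.0298  0.0023]
[[-2.4, -0.0], [1.0, -0.3], [0.1, -0.2], [0.5, 1.2], [-1.0, 0.7], [1.5, -0.6], [0.7, -0.3], [0.6, 0.4], [-1.4, -0.8], [0.2, 0.7], [-0.1, 1.6], [0.1, 1.4], [-0.1, -0.8], [1.2, -1.3], [-1.2, 1.0], [0.3, 0.8], [0.5, -1.7], [-0.6, -1.7], [3.0, 0.1], [-1.1, 1.5], [-0.2, -1.6], [-3.9, -0.2]]
pivot [ 0.5786602  -0.13034121  0.084     ] tab [ 0.57633477 -0.26225488  0.11890525] label [ 0.58377411 -0.19122242  0.074     ]
scanner [0.5376 0.1838 0.1012] [[-1.5, -3.5], [0.5, -4.1], [-0.9, -3.8], [0.8, -3.9], [-0.7, 8.8], [1.9, 9.1]]
tray [0.5544 0.1903 0.047 ] [[-1.2, -0.6], [1.2, -0.9], [-1.0, 1.3], [1.0, 1.3]]
0 1 [True, True, True, True, True, True, True] [-0.43  0.58  0.17  1.16  0.    1.16] [ 0.29  0.94  0.24  2.09 -1.25  2.8 ]
0 -1 [True, True, True, True, True, True, True] [-0.43  0.58  0.17  1.16  0.   -1.98] [ 0.29  0.94  0.24  2.09 -1.25 -0.34]
20 1 [True, True, True, True, True, True, True] [-0.56  0.72  0.37  1.41  0.3   1.  ] [ 0.24  0.67  0.14  1.52 -1.05  2.11]
20 -1 [True, True, True, True, True, True, Tru
[... 248 characters left out ...]
ue] [-0.64  0.87  0.56  1.65  0.49 -2.29] [ 0.17  0.54  0.11  1.35 -0.83 -1.28]
50 1 [True, True, True, True, True, True, True] [-0.7   1.06  0.78  1.93  0.64  0.67] [ 0.08  0.46  0.11  1.29 -0.58  1.69]
50 -1 [True, True, True, True, True, True, True] [-0.7   1.06  0.78  1.93  0.64 -2.47] [ 0.08  0.46  0.11  1.29 -0.58 -1.45]
65 1 [False, True, True, True, True, True, True] None [-0.03  0.42  0.14  1.28 -0.32  1.55]
65 -1 [False, True, True, True, True, True, True] None [-0.03  0.42  0.14  1.28 -0.32 -1.59]
80 1 [False, False, True, True, True, True, True] None [-0.16  0.43  0.19  1.32 -0.06  1.43]
80 -1 [False, False, True, True, True, True, True] None [-0.16  0.43  0.19  1.32 -0.06 -1.71]
```

```bash
cat > lv.py <<'E'
from fit import *
xs=np.array([np.cos(q[2]),np.sin(q[2]),0]);ys=np.array([-xs[1],xs[0],0]);Z=np.array([0,0,1.])
T0=np.radians(40)
def pose(a,back=0,off=np.zeros(3)):
    qq=q.copy();qq[5]=a; T=S(qq,lev(qq,0,.135,.02))
    th=T0-(a-q[5]); zt=np.sin(th)*ys-np.cos(th)*Z
    return T+off+(.011-back)*zt, quat(zt,xs)
E
python3 - <<'E'
from lv import *
r.movep([.47,-.24,.33],quat([0,0,-1],[1,0,0])); claw.move_gripper(.5)
r.movep(*pose(q[5],.09)); p=cam("wrist"); save(p,"w4")
print(proj(p,S(q,lev(q,0,.135,.02))), proj(p,[S(q,lev(q,d,l,.034)) for d in(-.005,.005) for l in (.124,.146)]).round(0).tolist())
pickle.dump(p,open("w4.pkl","wb")); s=readout.read_state(); print(s["clock"],s["force"])
c=p["image"][:,120:520,::-1]; cv2.imwrite("pics/w4c.png",cv2.resize(c,None,fx=1.5,fy=1.5,interpolation=2))
E
```

```text
[[318.4865519 208.5258668]] [[312.0, 188.0], [312.0, 214.0], [325.0, 188.0], [325.0, 214.0]]
8.0667 [ 0.34130338 -0.28132822  0.857236  ]
```

View pics/w4c.png

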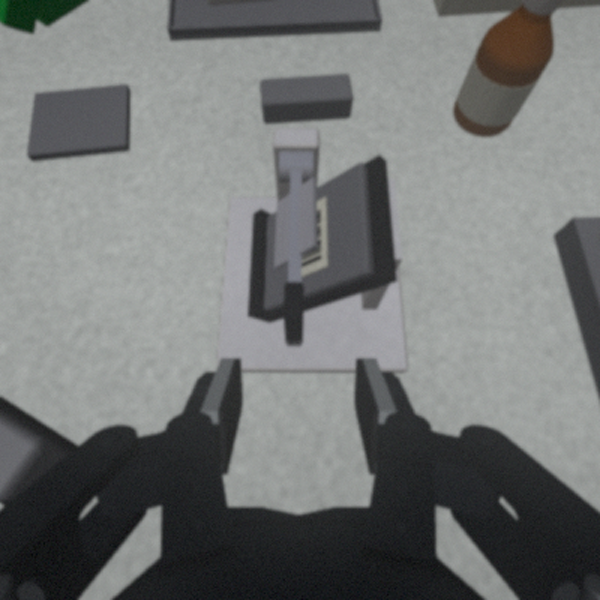

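The tab shows at crop (294,284–343), between the fingers and about 2 px left of the prediction. I shift the target 1.8 mm towards -x, grip the tab and swing the lever.

```bash
sed -i 's/^T0=/q[3]-=.0018\nT0=/' lv.py; python3 - <<'E'
from lv import *
P,Q=pose(q[5]); print(r.move_linear(P,Q,.1,guard=15)); s=readout.read_state(); print(s["force"].round(1) if hasattr(s["force"],"round") else s["force"],np.array(s["tool_pos"])-P)
claw.move_gripper(0.0); s=readout.read_state(); print("grip",s["finger_gap"],s["gripper_force"],np.round(s["force"],1),np.round(s["moment"],1))
for a in np.linspace(q[5],.6,5)[1:]:
    r.move_linear(*pose(a),.12); s=readout.read_state(); print(round(a,2),np.round(s["force"],1),s["finger_gap"])
print(s["clock"])
E
```

```text
False
[-0.1  0.3 -0.2] [ 0.00048178 -0.00031026  0.00138361]
grip 0.10688201713448037 59.77873206138611 [-3.  -1.3  0.6] [-0.6  0.3  0.1]
0.23 [-2.4 -2.9 -2.3] 0.10904915012834074
0.36 [-3.9 -2.6 -0.4] 0.10826469543163103
0.48 [-3.  -1.5  0.3] 0.10791948255326946
0.6 [-2.2 -0.2  0.9] 0.1049702180295306
10.6417
```

```bash
python3 - <<'E'
from lv import *
for a in [.75,.9,1.05,1.2,1.35,1.46,1.54,1.57,1.6,1.63]:
    g=r.move_linear(*pose(a),.12,guard=25); s=readout.read_state(); print(a,g,np.round(s["force"],1),np.round(s["moment"],1),round(s["finger_gap"],3))
    if g: break
claw.move_gripper(.5); 
P=np.array(s["tool_pos"]); zt=R.from_quat(s["ee_rot"]).as_matrix()[:,2]
r.move_linear(P-.09*zt,None,.15); p=cam("wrist"); save(p,"w5"); pickle.dump(p,open("w5.pkl","wb"))
r.movep([.47,-.2,.30],quat([0,0,-1],[0,1,0])); p=cam("wrist"); save(p,"w6"); pickle.dump(p,open("w6.pkl","wb"))
for l in ("label",):
  for d in spotter.boxes_of(l,p)[:3]: print(l,round(d["score"],2),(np.array(d["box"])*[640,400,640,400]).round(0))
qq=q.copy(); qq[5]=1.57
for l,d in ((.135,.02),):print("tab up",S(qq,lev(qq,0,l,d)),proj(p,S(qq,lev(qq,0,l,d))))
x0,y0=proj(p,S(q,[q[6],0,.074]))[0]; print("label pred",x0,y0); x0,y0=int(x0),int(y0)
print(x0-80,max(0,y0-75))
cv2.imwrite("pics/w6c.png",cv2.resize(p["image"][max(0,y0-75):y0+75,x0-80:x0+120,::-1],None,fx=4,fy=4,interpolation=2))
print(readout.read_state()["clock"])
E
```

```text
0.75 False [-2.4 -0.3  1.3] [-0.   0.5 -0.2] 0.105
0.9 False [-1.6 -1.2  0.2] [-0.3  0.4 -0.2] 0.106
1.05 False [-1.4 -1.3 -0.6] [-0.1  0.3 -0.3] 0.106
1.2 False [-0.9 -2.  -1.3] [-0.1  0.2 -0.3] 0.108
1.35 False [ 0.2 -2.2 -2.1] [ 0.1 -0.1 -0.2] 0.109
1.46 False [ 2.1 -3.3 -4.4] [-0.2 -0.3 -0.1] 0.108
1.54 False [ 3.3 -3.8 -5.6] [ 0.  -0.5  0.2] 0.105
1.57 False [  4.9 -10.5  -5.9] [ 0.3 -0.7  0.5] 0.11
1.6 False [  7.3 -21.3  -7.6] [-1.  -1.   1.1] 0.109
1.63 False [  9.7 -33.5  -8. ] [-2.1 -1.3  1.3] 0.106
label 0.7 [275. 185. 111. 110.]
tab up [ 0.5772111  -0.11042009  0.21901588] [[413.3654165  313.99415943]]
label pred 324.4709514546484 246.33536610898628
244 171
16.7833
```

View pics/w6c.png

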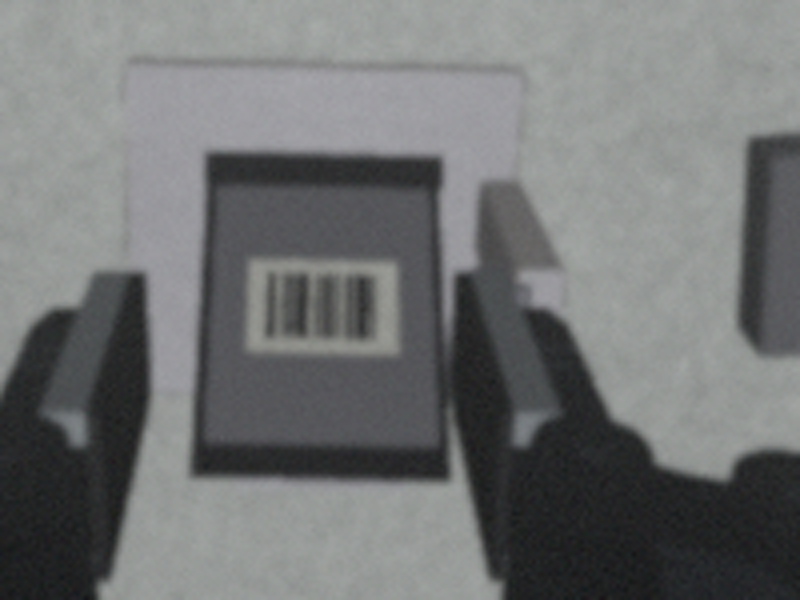

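The end stop was reached (33 N) and the label is fully uncovered, at crop (246–400, 260–355). Next I refit the label and take a close look at the scanner.

```bash
cat > lab.py <<'E'
from fit import *
w6=pickle.load(open("w6.pkl","rb")); G=lambda u,v:(u/4+244,v/4+171); k=.017*.7071
def ml(s): return np.array([proj(w6,S(s,X))[0]-uv for uv,X in [(G(248,260),[-k,-.027,.074-k]),(G(396,262),[-k,.027,.074-k]),(G(400,355),[k,.027,.074+k]),(G(246,354),[k,-.027,.074+k])]])
def mb(s): return np.array([proj(w6,S(s,X))[0]-uv for uv,X in [(G(128,60),[-.075,-.08,.012]),(G(522,70),[-.075,.08,.012])]])
L=least_squares(lambda s:ml(s).ravel(),[.583,-.19,0]).x
E
python3 - <<'E'
from lab import *
print("label",L.round(4),ml(L).round(1).tolist()); b=least_squares(lambda s:mb(s).ravel(),[.583,-.19,0]).x; print("base",b.round(4))
ms=lambda s:np.array([proj(w3,S(s,X))[0]-uv for uv,X in [(C(531,126),[-.065,-.018,.038]),(C(597,120),[-.065,.018,.038]),(C(553,347),[.054,-.018,.038]),(C(613,341),[.054,.018,.038])]])
g=least_squares(lambda s:ms(s).ravel(),[.55,.185,0]).x; print("scanner",g.round(4),ms(g).round(1).tolist())
r.movep([.5,0,.3],quat([0,0,-1],[0,1,0]))
yw=g[2]; r.movep(S(g,[.02,0,.16]),quat([0,0,-1],[-np.sin(yw),np.cos(yw),0])); claw.move_gripper(.75)
p=cam("wrist"); save(p,"w7"); pickle.dump(p,open("w7.pkl","wb"))
for l in ("scanner","tray"):
  for d in spotter.boxes_of(l,p)[:2]: print(l,round(d["score"],2),(np.array(d["box"])*[640,400,640,400]).round(0))
print(proj(p,[S(g,X) for X in ([-.065,-.018,.038],[-.065,.018,.038],[.054,.018,.038],[.054,-.018,.038],[.106,-.022,.06],[.106,.022,.06])]).round(1).tolist())
cv2.imwrite("pics/w7c.png",cv2.resize(p["image"][100:400,200:440,::-1],None,fx=2,fy=2,interpolation=2)); print(readout.read_state()["clock"])
E
```

```text
label [ 0.586  -0.191  -0.0077] [[0.2, 0.3], [-0.1, 0.1], [-0.3, -0.2], [0.1, -0.2]]
base [ 0.5882 -0.1911 -0.0261]
scanner [0.5427 0.1842 0.0957] [[-0.9, 0.6], [1.0, 0.1], [-0.9, -0.4], [0.8, -0.4]]
scanner 0.93 [295.  97.  50. 168.]
tray 0.68 [249.  43. 161. 239.]
[[298.5, 98.0], [339.8, 98.0], [337.1, 223.6], [301.3, 223.6], [297.0, 281.1], [341.5, 281.0]]
19.05
```

View pics/w7c.png

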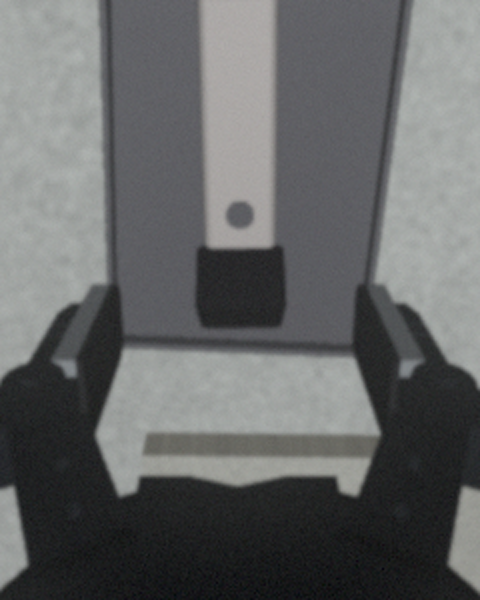

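The handle boundary is at crop (206–275, 247), which matches the prediction within about 1 px. Grasping now.

```bash
cat > sc.py <<'E'
from h import *
g=np.array([.5427,.1842,.0957])
def dn(yaw): return quat([0,0,-1],[-np.sin(yaw),np.cos(yaw),0])
def at(o,yaw,z,dx=.02): return [o[0]+dx*np.cos(yaw),o[1]+dx*np.sin(yaw),z]  # TCP for scanner origin o
ZG=.017
E
python3 - <<'E'
from sc import *
P=at(g,g[2],ZG); print(r.move_linear(at(g,g[2],.08),dn(g[2]),.15),r.move_linear(P,dn(g[2]),.06,guard=10))
s=readout.read_state(); print(np.round(s["tool_pos"]-np.array(P),4),np.round(s["force"],1))
if np.abs(np.array(s["tool_pos"])-P).max()<.004:
    claw.move_gripper(0); s=readout.read_state(); print(s["finger_gap"],s["gripper_force"],np.round(s["force"],1),s["clock"])
    r.move_linear(at(g,g[2],.06),None,.05); r.move_linear(at(g,g[2],.17),None,.15); r.dwell(.2); s=readout.read_state(); print(s["finger_gap"],np.round(s["force"],1),np.round(s["moment"],2),s["clock"])
    p=cam("wrist"); save(p,"w8"); cv2.imwrite("pics/w8c.png",cv2.resize(p["image"][60:400,200:440,::-1],None,fx=1.75,fy=1.75,interpolation=2))
    o=np.array([s["tool_pos"][0],s["tool_pos"][1]])-.02*np.array([np.cos(g[2]),np.sin(g[2])]); b=s["tool_pos"][2]-.013
    from fit import S
    pr=proj(p,[S([*o,g[2]],X)+[0,0,b] for X in ([-.065,-.018,.034],[-.065,.018,.034],[.054,.018,.034],[.054,-.018,.034])]); print(((pr-[200,60])*1.75).round(0).tolist())
E
```

```text
False False
[0.0005 0.0001 0.0005] [-1.  -0.  -0.1]
0.41674978078181485 61.72035098075867 [ 0.8 -0.3  3. ] 21.3
0.4094280363877916 [-0.5  1.  -2.4] [ 0.04  0.02 -0.02] 23.3917
[[125.0, 53.0], [289.0, 53.0], [268.0, 485.0], [145.0, 485.0]]
```

View pics/w8c.png

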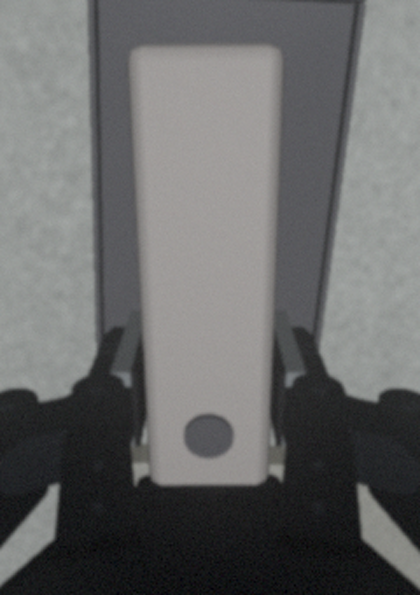

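The grip is firm (35 mm, head boundary where predicted at v=485) and the scanner sits level in the hand. Moving to the scan pose, clear of the upright lever.

```bash
cat >> sc.py <<'E'
yw=-.017; Lc=np.array([.5855,-.191,.074]); xs=np.array([np.cos(yw),np.sin(yw),0])
eye=Lc+.08*np.sqrt(.5)*(np.array([0,0,1])-xs)
SP=eye-.0745*xs+[0,0,ZG-.0195]
E
python3 - <<'E'
from sc import *
r.move_linear(at(g,g[2],.30),None,.2)
r.movep([.38,.03,.32],dn(0)); r.movep([SP[0]-.03,SP[1],.27],dn(yw))
r.move_linear(SP+[-.0,0,.03],dn(yw),.12); r.move_linear(SP,dn(yw),.05)
r.dwell(.3); s=readout.read_state(); print(s["clock"],np.round(np.array(s["tool_pos"])-SP,4),R.from_quat(s["ee_rot"]).as_matrix().round(3).tolist(),np.round(s["force"],1),s["finger_gap"])
a,b=cam("scene"),cam("top"); save(a,"s9");save(b,"t9")
cv2.imwrite("pics/m9.png",np.vstack([cv2.resize(x["image"][v:v+120,u:u+160,::-1],None,fx=4.8,fy=2.5*1.0*1.92/1.0 if 0 else 4.8,interpolation=2)[:,:][0:0] if 0 else cv2.resize(x["image"][v:v+60*2,u:u+160,::-1],None,fx=2.5,fy=2.5,interpolation=2) for x,u,v in((a,220,220),(b,340,110))]))
for n,p,u,v in(("s",a,220,220),("t",b,340,110)): print(n,((proj(p,[eye,Lc])-[u,v])*2.5).round(0).tolist())
E
```

```text
28.275 [ 0.0002 -0.0001  0.0003] [[-1.0, 0.017, 0.001], [0.017, 1.0, -0.0], [-0.001, -0.0, -1.0]] [ 1.1  0.4 -2.4] 0.4111063865435505
s [[157.0, 130.0], [200.0, 178.0]]
t [[178.0, 169.0], [170.0, 126.0]]
```

View pics/m9.png

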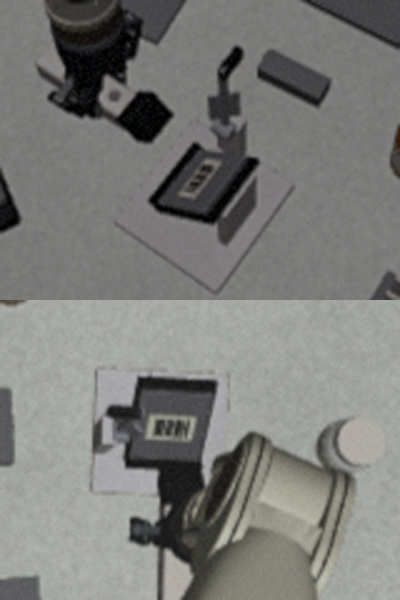

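The scene view shows the lever upright and the label clear, at (199,178) against a prediction of (200,178). The scanner head faces the label at (150,117) with a clear gap. I hold here, then return the scanner.

```bash
python3 - <<'E'
from sc import *
r.dwell(2.8)
r.move_linear(SP+[-.02,0,.14],None,.15)
r.movep([.38,.03,.32],dn(0)); r.movep(at(g,g[2],.25),dn(g[2]))
r.move_linear(at(g,g[2],.06),dn(g[2]),.15)
print(r.move_linear(at(g,g[2],ZG+.0005),dn(g[2]),.03,guard=6)); s=readout.read_state(); print(s["tool_pos"],np.round(s["force"],1))
E
```

```text
False
[0.56280557 0.18618849 0.01774276] [ 0.6  0.3 -1.2]
```

```bash
python3 - <<'E'
from sc import *
r.move_linear(at(g,g[2],ZG-.0005),None,.02,guard=8); print(np.round(readout.read_state()["force"],1))
claw.move_gripper(.7); r.move_linear(at(g,g[2],.10),None,.1); r.move_linear(at(g,g[2],.2),None,.2)
p=cam("wrist"); save(p,"w10"); 
from fit import S
print((proj(p,[S(g,X) for X in ([-.065,-.018,.038],[-.065,.018,.038],[.054,.018,.038],[.054,-.018,.038])])-[140,50]).__mul__(2).round(0).tolist())
r.movep([.40,.05,.35],dn(0)); a=cam("scene"); s=readout.read_state(); print(s["clock"])
cv2.imwrite("pics/m10.png",np.hstack([cv2.resize(p["image"][50:300,140:500,::-1],None,fx=2,fy=2)[:, :560][:,100:500],cv2.resize(a["image"][100:350,220:420,::-1],None,fx=2,fy=2)]))
E
```

```text
[-2.6  0.2  4.9]
[[322.0, 101.0], [393.0, 101.0], [389.0, 323.0], [326.0, 323.0]]
40.5167
```

View pics/m10.png

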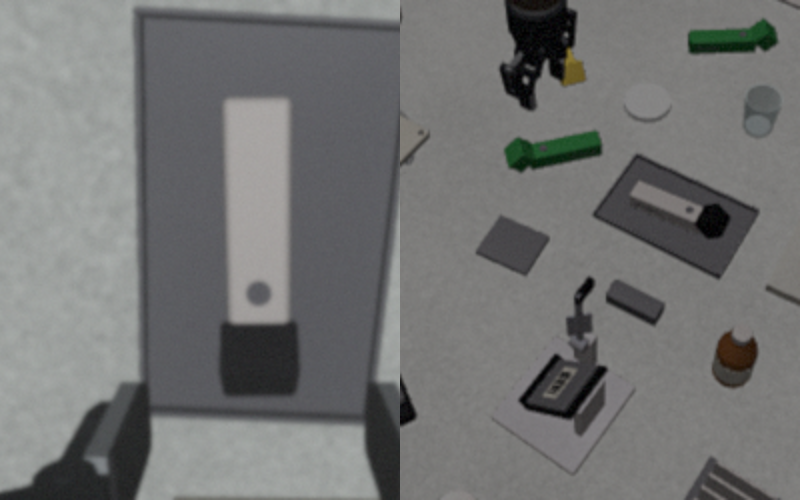

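The left half shows the scanner lying flat in its tray (handle 224–290, 98–323, as predicted). The right half shows the lever still upright and the bystanders in place.

```bash
python3 -c "
from workcell import r
print(r.finish_job())"
```

```text
the job is handed in; nothing more can be done
None
```

Job handed in at about 40 s of robot time: the lever is up at its end stop, the scanner was held about 8 cm square to the label for over 2 s without touching the stand, and it lies flat in its tray again with the bystanders in view where they were.

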